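# Unlock the capsule caddy with its sprung knob and slide it open

### The arm

A 6-joint arm with a two-finger parallel gripper is mounted at the origin on a cart in front of the work surface, level with it; the furniture and walls round the work are solid. World frame = base frame: x ahead of the robot, y to its left, z up, the work surface at z = 0. Lengths are in m, angles in rad, forces in N, time in s.
With the tool pointing down it reaches from about 0.325 to 1 m from the base axis. Payload 5.1 kg.
Tool frame: the origin (TCP) lies midway between the tips of the shut fingers; the grasp point (between the pads) lies 19 mm behind it (arm.grasp_offset is the z of the grasp point in the tool frame, in m); z points along the fingers, y is the line along which they close (so a half turn about z gives the same grasp; the last joint's range is limited). The gripper opens to 85 mm and grips with 20 to 120 N. Pads are 22 mm wide; open, the fingers measure 114 mm over their backs; the gripper's body (76 mm by 85 mm) begins 54 mm behind the grasp point. The pads swing forward as they close: fully open they stand 13 mm farther back than shut.
Start: joints at [-1.291, 0.124, 1.65, -0, 1.367, -0.083], TCP at [0.231, -0.608, 0.231] pointing down, gripper open.
Joint ranges: [-2.61, 2.61], [-1.02, 2.33], [0.03, 2.71], [-1.35, 4.49], [0.32, 2.68], [-2.91, 2.91]. Speed limits (rad/s): [2.57, 2.57, 3.14, 3.14, 3.14, 3.14].

### API

Orientations are given as a unit quaternion [w, x, y, z].
In Python, from workcell import arm gives the robot as it stands. The module is installed in compiled form; this text tells all that it offers.
- The arm moves only by the tool drive_tool, never from a script. Its argument "moves" is one flat list of numbers, 7 for each row, row after row: the shift along the tool's x, y, z in cm, then the turn, a rotation vector about the tool's x, y, z in degrees, then the closure, from 0 (fully open) to 1 (shut). A call has exactly 10 rows; each row is the pose to reach, as a shift and turn from the pose commanded when the call began, along the tool's axes at that moment; what a row does not reach only later rows make up. A row lasts 1/8 s, in which the tool goes at most 62.5 mm and 10.7 degrees, less where a joint would pass 70% of its speed; a pose out of reach is approached as far as the arm can. A call with a gripper value outside its range is refused whole. The fingers move at their own pace and stop on an object; "newtons" is the grip in N (left out, the last holds). Time passes only in rows, so rows that repeat a pose let the fingers close, or fill a call up. It gives the time, the measured TCP pose, the force, the opening and the grip force at its end, in the units of the state.
- arm.get_obs(): the state, without advancing time (a new reading comes with each control period).
- arm.read_camera(name): name is "scene" or "top" or "wrist"; returns a dict with "color" (384x512x3 uint8, blue, green, red), "range_z" (384x512 float32, m along the optical axis (not along the pixel's ray), 0 where there is no reading), "camera_matrix" (3x3 intrinsics, pixels), "origin" and "rotation" of the camera in the world; the wrist camera has in their place "mount" (4x4, takes a point from camera to tool coordinates, whose origin is the TCP and whose axes are the flange's). Camera axes: x right, y up, looking along -z (the intrinsics and any distortion apply to the point x, -y, -z); pixel columns grow to the right and rows downward; lengths in m; the calibration is good to about 2 mm. A picture is of the moment at which its call begins: read the wrist's pose just before it.
- arm.close_job(): hands the job in; it is judged then, once.
The state is a dict: "time": time; "joint_positions": joint angles; "qd": joint speeds; "joint_torque": joint torques, N m; "tool_pos": TCP position; "tcp_rot": TCP orientation; "force": force on the tool from outside, world axes, zero at the start; "ft_torque": the same for the moment, N m; "finger_gap": finger opening in m; "grasp_force": force on a finger pad.
Only numpy, scipy, OpenCV 4.12 (cv2) and the standard library are available. Lean on these libraries where they do the work, as an engineer would, in place of code of your own. Each camera call takes 0.05 s, during which the arm holds its last target. There are 200 camera calls.

### The job

Unlock the wooden capsule caddy: pull its sprung locking knob up out of the wide parking recess, turn it anticlockwise (seen from above) over the raised part of the notch ring, and let it snap fully down into the narrow notch, feeling for the notch and never forcing the pin hard against the ring. Only once the knob is seated, slide the lid fully open by its bar. Leave the knob seated in the notch and do not disturb the cup, the tumbler or the jigger.

Things in the scene. Friction and masses are not known exactly. Their poses are not given: they have to be found in the camera images.
- caddy: Dark wooden capsule caddy, screwed down, 120 (its x) x 230 (its y) x 63 mm. Origin: centre of the underside, z up. The locking knob stands on the closed deck (top 60 mm up) of the -y half, its axis at y = -65 mm; the +y half is closed by the lid, which slides out towards +y, over the caddy's end.
- lock_lift (a joint): How far the locking knob is pulled up out of its seat, m: 0 fully down, 0.014 end stop. A spring always pulls it down (4.5 N seated, 6.5 N at the stop), slowed by a damper (45 N s/m). With the pin resting on top of the raised ring it reads about 0.0075: lift 10 to 12 mm to turn it freely.
- lock_knob (a joint): Turn of the locking knob, rad, anticlockwise from above positive; 0: cross pin along the caddy's +x; end stops -0.75 and 1.9; slight friction (0.05 N m). Starts near 0, fully down in the wide recess, where it can turn to 0.62 at most. The narrow notch lies at some reading between 0.82 and 1.38, which differs from caddy to caddy and must be felt.
- knob_grip (a point): Middle of the knob's brass grip bar, on the knob's axis, 40 mm above the deck when seated; moves and turns with the knob. The bar is 44 mm long along this frame's x, 14 mm thick along its y, from 14 mm below to 12 mm above this point; a round collar 38 mm across is right under it.
- lock_bolt: The knob's steel cross pin, 6 mm thick, along this frame's x, its end 34 mm from the axis, about 1 mm of play each side in the narrow notch; with it, hidden under the deck, the cam that blocks the lid until the knob is turned past about 0.75. Origin on the knob's axis, at deck height when seated. Must not bear with more than 20 N on the ring or the lid's catch.
- caddy_lid (a joint): Travel of the lid along the caddy's +y, m: 0 shut, 0.080 fully open (end stop). Friction about 1.5 N. It stays where it is left.
- lid_grip (a point): Point on the axis of the lid's brass grip bar, 78 mm above the worktop; moves with the lid. Axes as the caddy's. The bar is 60 mm long along x, 12 mm thick along y, from 16 mm below (lid top at 18 mm below) to 8 mm above this point.
- espresso_cup: White espresso cup, 62x88x55 mm, behind the caddy; origin at the centre of its foot. A bystander.
- tumbler_1: Glass tumbler, 69 mm across, 88 mm high, behind the caddy; origin at the centre of its foot. A bystander.
- jigger: Brass double-cone jigger, 43 mm across, 86 mm high, behind the caddy; origin at the centre of its foot. A bystander.
- ring_centre (a point): On the knob's axis at deck height, fixed to the caddy, axes as the caddy's. Round it lies the notch ring: steel blocks 8 mm high, 40 to 64 mm across, with the wide recess and one narrow notch. At a knob reading of 0.76 the pin is always past the recess: on the raised part or already over the notch. Past the notch the ring is raised again. The knob, if free to move down, drops in by itself.

How it is judged:
By the outcome, as a careful person would: the job done as asked, in the order asked, and still so for the second after the job is handed in, with the robot touching nothing.
It also fails if it takes over 58 s, if anything falls off the work surface, if the arm or the gripper's body presses on something with over 40 N, if the wrist force passes 120 N, or if a joint passes its speed limit or range.

## Working session

There is one attempt and no reset: what is moved stays moved. The work goes in short steps, Python scripts to look and compute and a tool call to move; the robot and the scene stay as the last step left them, time stands still between calls to the robot, and variables do not carry over. Pictures are saved under pics/ and viewed, at most 10 in all, crops included, and the job is handed in when it is done.

Besides the shell and the picture viewer there is one more tool, called as name(argument=value, ...) on one line, values as JSON. drive_tool: Moves the arm, as the interface text tells. Its arguments: {"type":"object","properties":{"moves":{"type":"array"},"newtons":{"type":"number"}},"required":["moves"]}

```bash
mkdir -p pics
python3 - <<'E'
from workcell import arm
import cv2, numpy as np
o=arm.get_obs(); print({k:np.round(v,3) for k,v in o.items()}, arm.grasp_offset)
ims=[]
for n in("scene","top"):
    c=arm.read_camera(n); np.savez(f'{n}.npz',**c); ims.append(c["color"])
    print(n,np.round(c["camera_matrix"],1).tolist(),np.round(c["origin"],3),np.round(c["rotation"],3).tolist(),c.keys())
    cv2.imwrite(f'pics/{n}0.png',c["color"])
E
```

```text
{'time': np.float64(0.0), 'joint_positions': array([-1.291,  0.124,  1.652,  0.   ,  1.368, -0.083]), 'qd': array([-0.   ,  0.   ,  0.001,  0.001,  0.001,  0.001]), 'joint_torque': array([ 1.0000e-03, -4.2362e+01, -3.6545e+01, -0.0000e+00,  7.0000e-03,
        0.0000e+00]), 'tool_pos': array([ 0.23 , -0.607,  0.23 ]), 'tcp_rot': array([-0.001,  0.984,  0.18 , -0.   ]), 'force': array([ 0.455,  0.24 , -0.795]), 'ft_torque': array([-0.021, -0.02 ,  0.043]), 'grasp_force': np.float64(0.0), 'finger_gap': np.float64(0.086)} -0.0187
scene [[474.0, 0.0, 244.1], [0.0, 474.0, 195.0], [0.0, 0.0, 1.0]] [0.243 0.472 0.833] [-0.267, -0.108, 0.344, 0.893] dict_keys(['color', 'range_z', 'camera_matrix', 'origin', 'rotation'])
top [[349.0, 0.0, 257.9], [0.0, 349.0, 196.1], [0.0, 0.0, 1.0]] [ 0.512 -0.08   0.949] [-0.703, -0.036, 0.058, 0.708] dict_keys(['color', 'range_z', 'camera_matrix', 'origin', 'rotation'])
```

View pics/top0.png

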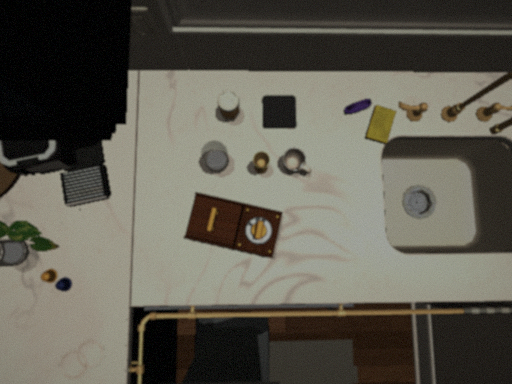

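View pics/scene0.png

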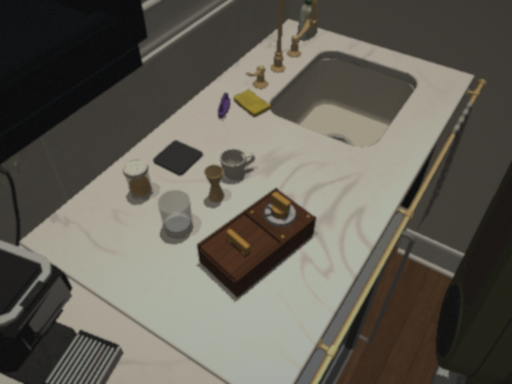

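The top view shows the caddy with corners at about (197,194), (281,211), (274,256) and (186,238). The knob is at (259,230) on its white ring and the lid bar is at (212,219). The cup, tumbler and jigger stand behind it, around row 160.

```bash
cat > h.py <<'E'
import numpy as np, cv2
from scipy.spatial.transform import Rotation as R
def quat(q): return R.from_quat(np.roll(q,-1))
def rot(c):
    r=np.asarray(c["rotation"]); return quat(r).as_matrix() if r.size==4 else r
def ray(c,uv):
    K=c["camera_matrix"]; uv=np.atleast_2d(uv).astype(float)
    p=np.c_[(uv[:,0]-K[0,2])/K[0,0],-(uv[:,1]-K[1,2])/K[1,1],-np.ones(len(uv))]
    return p
def plane(c,uv,z,Rm=None,o=None):
    Rm=rot(c) if Rm is None else Rm; o=c["origin"] if o is None else o
    d=ray(c,uv)@Rm.T; return o+d*((z-o[2])/d[:,2])[:,None]
def cloud(c,Rm=None,o=None):
    Rm=rot(c) if Rm is None else Rm; o=c["origin"] if o is None else o
    h,w=c["range_z"].shape; u,v=np.meshgrid(np.arange(w),np.arange(h))
    P=ray(c,np.c_[u.ravel(),v.ravel()])*c["range_z"].ravel()[:,None]
    return (P@Rm.T+o).reshape(h,w,3)
E
python3 - <<'E'
from h import *
for n in("top","scene"):
    c=dict(np.load(n+'.npz')); P=cloud(c)
    # caddy region: dark brown, height 0.05-0.075
    hsv=cv2.cvtColor(c["color"],cv2.COLOR_BGR2HSV)
    z=P[...,2]
    m=(z>0.05)&(z<0.075)&(P[...,0]>.25)&(P[...,0]<.6)&(abs(P[...,1]+.03)<.25)&(hsv[...,2]<110)
    m=cv2.morphologyEx(m.astype(np.uint8),cv2.MORPH_CLOSE,np.ones((9,9)))
    k,l,s,ce=cv2.connectedComponentsWithStats(m); i=1+np.argmax(s[1:,4]); q=P[l==i]
    r=cv2.minAreaRect(q[:,:2].astype(np.float32)*1000); print(n,r,np.median(q[:,2]))
    b=cv2.inRange(hsv,(10,110,70),(28,255,255))>0
    k,l,s,ce=cv2.connectedComponentsWithStats(b.astype(np.uint8))
    for j in range(1,k):
        if s[j,4]>15: 
            pp=plane(c,ce[j],0.09)[0]; mm=np.median(P[l==j],0)
            if abs(pp[0]-.42)<.2 and abs(pp[1])<.3:
                r=cv2.minAreaRect(plane(c,np.argwhere(l==j)[:,::-1],0.09)[:,:2].astype(np.float32)*1000)
                print(' brass',s[j],ce[j].round(1),pp.round(3),mm.round(3),r)
E
```

```text
top ((557.208740234375, -42.8797607421875), (228.67404174804688, 119.71563720703125), 76.87030792236328) 0.059423184218743264
 brass [206 207  12  25 154] [211.3 218.8] [0.571 0.009 0.09 ] [0.572 0.01  0.084] ((570.6217651367188, 8.099042892456055), (17.731760025024414, 61.0615234375), 75.47862243652344)
 brass [251 221  15  18 188] [258.3 229.7] [ 0.544 -0.106  0.09 ] [ 0.543 -0.105  0.108] ((544.2601318359375, -106.94450378417969), (35.90150451660156, 36.78813934326172), 33.42012023925781)
 brass [ 138  307  326   28 1755] [299.6 313.3] [ 0.344 -0.203  0.09 ] [ 0.322 -0.236 -0.017] ((345.39617919921875, -210.67205810546875), (48.842403411865234, 778.96826171875), 2.6800215244293213)
 brass [130 360  13  16 109] [136.6 368.1] [0.228 0.178 0.09 ] [ 0.188  0.208 -0.016] ((230.51210021972656, 176.3827667236328), (30.905977249145508, 28.328842163085938), 69.58382415771484)
scene ((458.2715148925781, 170.12034606933594), (189.3350372314453, 717.34130859375), 20.698871612548828) 0.06040488982175218
 brass [271 191  22  15 166] [280.9 198. ] [ 0.551 -0.123  0.09 ] [ 0.546 -0.106  0.111] ((
[... 1302 characters left out ...]
09 ] [ 0.504 -0.084  0.06 ] ((493.3301086425781, -63.35459899902344), (13.210371971130371, 15.920561790466309), 55.47507095336914)
 brass [279 234   7   5  28] [282.3 235.9] [ 0.498 -0.038  0.09 ] [ 0.508 -0.059  0.061] ((498.4467468261719, -37.915382385253906), (11.890852928161621, 9.836645126342773), 33.147762298583984)
 brass [352 350   8  16  53] [355.2 357.6] [0.275 0.11  0.09 ] [ 0.319 -0.382 -0.915] ((275.3641357421875, 108.72725677490234), (6.166966438293457, 28.337238311767578), 3.790276527404785)
 brass [344 374   6  10  24] [346.7 378.8] [0.272 0.148 0.09 ] [ 0.312 -0.291 -0.916] ((271.88336181640625, 148.0579376220703), (3.284266710281372, 17.136966705322266), 0.6950087547302246)
```

drive_tool(moves=[4.7, -3.6, 0.2, 0, 0, 3.4, 0, 9.4, -7.2, 0.4, 0, 0, 6.8, 0, 14.1, -10.7, 0.6, 0, 0, 10.2, 0, 18.8, -14.3, 0.8, 0, 0, 13.6, 0, 23.5, -17.9, 1, 0, 0, 17, 0, 28.1, -21.5, 1.2, 0, 0, 20.4, 0, 32.8, -25.1, 1.4, 0, 0, 23.8, 0, 37.5, -28.6, 1.6, 0, 0, 27.2, 0, 42.2, -32.2, 1.8, 0, 0, 30.6, 0, 46.9, -35.8, 2, 0, 0, 34, 0], newtons=40)

```text
time: 1.35
tool_pos: [0.5426, -0.1046, 0.2109]
tcp_rot: [0.0, 0.993, -0.116, -0.0]
force: [0.1, -0.4, 0.4]
finger_gap: 0.0854
grasp_force: 0.0
```

```bash
cat >> h.py <<'E'
def st(arm):
    o=arm.get_obs(); Rt=quat(o["tcp_rot"]).as_matrix()
    print('t',round(float(o["time"]),2),'tcp',o["tool_pos"].round(4),'yaw',round(np.degrees(np.arctan2(Rt[1,0],Rt[0,0])),2),'zaxis',Rt[:,2].round(3),'F',o["force"].round(1),'M',o["ft_torque"].round(2),'gap',round(float(o["finger_gap"]),4),'gf',round(float(o["grasp_force"]),1),'q',o["joint_positions"].round(2))
    return o,Rt
def wrist(arm):
    o,Rt=st(arm); c=arm.read_camera("wrist"); M=np.asarray(c["mount"])
    return o,Rt,c,Rt@M[:3,:3],Rt@M[:3,3]+o["tool_pos"]
def totool(Rt,d): return (Rt.T@np.asarray(d)*100).round(2)
E
python3 - <<'E'
from h import *; from workcell import arm
o,Rt,c,Rm,oo=wrist(arm); np.savez('w1.npz',Rm=Rm,oo=oo,Rt=Rt,**c); cv2.imwrite('pics/w1.png',c["color"])
P=cloud(c,Rm,oo); z=P[...,2]
m=(z>.104)&(z<.12)&(np.hypot(P[...,0]-.542,P[...,1]+.106)<.04)
q=P[m]; print(m.sum(),q.mean(0).round(4),cv2.minAreaRect(q[:,:2].astype(np.float32)*1000)); print(np.array(c["mount"]).round(3).tolist())
E
```

```text
t 1.35 tcp [ 0.5426 -0.1046  0.2109] yaw -13.32 zaxis [-0. -0. -1.] F [ 0.1 -0.4  0.4] M [-0.03 -0.03  0.01] gap 0.0854 gf 0.0 q [-0.29 -0.08  1.89 -0.    1.33  1.52]
819 [ 0.5461 -0.1066  0.112 ] ((544.6570434570312, -106.12955474853516), (13.637563705444336, 44.375892639160156), 77.00716400146484)
[[-0.001, 0.963, 0.268, 0.069], [1.0, 0.001, 0.0, -0.0], [-0.0, 0.268, -0.963, -0.143], [0.0, 0.0, 0.0, 1.0]]
```

View pics/w1.png

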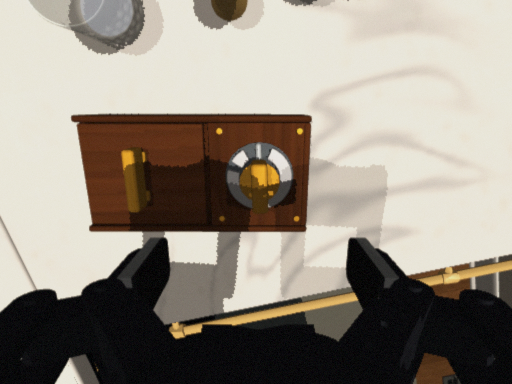

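The wrist picture shows the bar across the ring at about (258,178), already lined up with the tool. The lid bar is at (135,180). I'll go down and close on the knob.

drive_tool(moves=[0.1, 0, 3, 0, 0, 0, 0.3, 0.2, 0.1, 6, 0, 0, 0, 0.5, 0.2, 0.1, 9, 0, 0, 0, 0.5, 0.2, 0.1, 11, 0, 0, 0, 0.6, 0.2, 0.1, 12.1, 0, 0, 0, 0.6, 0.2, 0.1, 12.1, 0, 0, 0, 0.7, 0.2, 0.1, 12.1, 0, 0, 0, 0.8, 0.2, 0.1, 12.1, 0, 0, 0, 0.9, 0.2, 0.1, 12.1, 0, 0, 0, 1, 0.2, 0.1, 12.1, 0, 0, 0, 1], newtons=30)

```text
time: 2.65
tool_pos: [0.5449, -0.1072, 0.0916]
tcp_rot: [-0.001, 0.993, -0.115, 0.001]
force: [1.5, 5.2, 1.0]
finger_gap: 0.0135
grasp_force: 34.5
```

Run:
```python
from h import *; from workcell import arm
st(arm)
```

```text
t 2.65 tcp [ 0.5449 -0.1072  0.0916] yaw -13.22 zaxis [ 0.003  0.001 -1.   ] F [1.5 5.2 1. ] M [ 0.83 -0.22 -0.03] gap 0.0135 gf 34.5 q [-0.29  0.04  1.98  0.    1.11  1.51]
```

drive_tool(moves=[0, -0.1, -0.2, 0, 0, 0, 1, 0, -0.1, -0.4, 0, 0, 0, 1, 0, -0.1, -0.6, 0, 0, 0, 1, 0, -0.1, -0.8, 0, 0, 0, 1, 0, -0.1, -1.0, 0, 0, 0, 1, 0, -0.1, -1.1, 0, 0, -5, 1, 0, -0.1, -1.1, 0, 0, -10, 1, 0, -0.1, -1.1, 0, 0, -15, 1, 0, -0.1, -1.1, 0, 0, -20, 1, 0, -0.1, -1.1, 0, 0, -22, 1])

```text
time: 3.9
tool_pos: [0.5448, -0.1066, 0.1011]
tcp_rot: [-0.0, 0.997, 0.077, 0.001]
force: [6.4, 2.9, -7.5]
finger_gap: 0.0133
grasp_force: 33.5
```

```bash
cat >> h.py <<'E'
def bar(arm,name=None):
    o,Rt,c,Rm,oo=wrist(arm); P=cloud(c,Rm,oo); z=P[...,2]
    hsv=cv2.cvtColor(c["color"],cv2.COLOR_BGR2HSV)
    m=(cv2.inRange(hsv,(8,90,40),(32,255,255))>0)&(np.hypot(P[...,0]-.5447,P[...,1]+.1061)<.03)&(z>.085)&(z<.14)
    q=P[m]; print('brass',m.sum(),'z pct',np.percentile(q[:,2],[50,80,95]).round(4) if len(q) else None)
    if len(q): 
        t=q[q[:,2]>np.percentile(q[:,2],95)-.004]; print(len(t),t.mean(0).round(4),cv2.minAreaRect(t[:,:2].astype(np.float32)*1000))
    if name: cv2.imwrite(f'pics/{name}.png',c["color"])
E
python3 - <<'E'
from h import *; from workcell import arm
bar(arm,'w2')
E
```

```text
t 3.9 tcp [ 0.5448 -0.1066  0.1011] yaw 8.84 zaxis [ 0.002  0.001 -1.   ] F [ 6.4  2.9 -7.5] M [ 0.5  -1.1  -0.02] gap 0.0133 gf 33.5 q [-0.29  0.03  1.98  0.    1.13  1.13]
brass 3333 z pct [0.1215 0.1222 0.1228]
2441 [ 0.5465 -0.1061  0.1217] ((546.0405883789062, -113.0621566772461), (43.43424606323242, 27.45393943786621), 8.833520889282227)
```

View pics/w2.png

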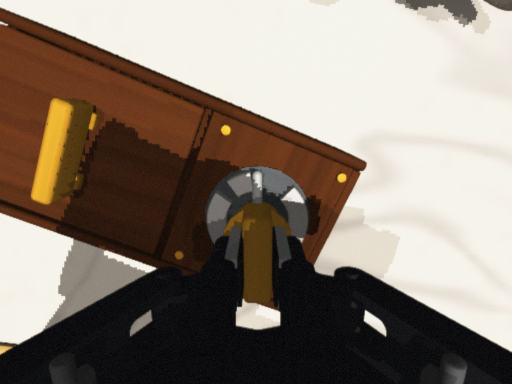

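The bar sits between the pads at (258,250), with the pin showing at (257,182). Its lift is about 10 mm. I'll raise it slightly, turn it past the recess, then slacken the fingers so the spring rests the pin on the ring.

drive_tool(moves=[0.1, 0, -0.15, 0, 0, 0, 1, 0.15, -0.05, -0.15, 0, 0, -4, 1, 0.15, -0.05, -0.15, 0, 0, -8, 1, 0.15, -0.05, -0.15, 0, 0, -13, 1, 0.15, -0.05, -0.15, 0, 0, -18, 1, 0.15, -0.05, -0.15, 0, 0, -22, 1, 0.15, -0.05, -0.15, 0, 0, -22, 1, 0.15, -0.05, -0.15, 0, 0, -22, 0.78, 0.15, -0.05, 0, 0, 0, -22, 0.78, 0.15, -0.05, 0, 0, 0, -22, 0.78])

```text
time: 5.2
tool_pos: [0.5457, -0.1066, 0.102]
tcp_rot: [0.0, 0.964, 0.265, 0.0]
force: [0.2, -0.4, -0.4]
finger_gap: 0.0187
grasp_force: 0.0
```

Run:
```python
from h import *; from workcell import arm
bar(arm,'w3')
```

```text
t 5.2 tcp [ 0.5457 -0.1066  0.102 ] yaw 30.76 zaxis [ 0.001 -0.001 -1.   ] F [ 0.2 -0.4 -0.4] M [-0.    0.   -0.01] gap 0.0187 gf 0.0 q [-0.29  0.03  1.97 -0.    1.13  0.74]
brass 3484 z pct [0.1189 0.1198 0.1204]
2425 [ 0.546  -0.1052  0.1193] ((544.5171508789062, -105.74755859375), (32.69113540649414, 41.33750915527344), 87.43029022216797)
```

View pics/w3.png

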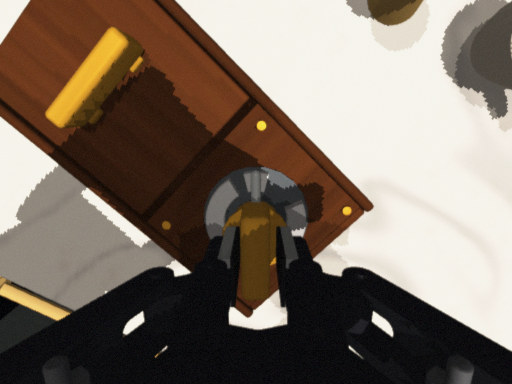

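The top of the bar is at 0.1198, about 7.5 mm of lift, so the pin is resting on the raised ring. Next I feel for the notch with the fingers slack, in small turns.

drive_tool(moves=[0, 0, 0.2, 0, 0, 0, 0.81, 0, 0, 0.3, 0, 0, -2, 0.81, 0, 0, 0.3, 0, 0, -4, 0.81, 0, 0, 0.3, 0, 0, -5, 0.81, 0, 0, 0.3, 0, 0, -6, 0.81, 0, 0, 0.3, 0, 0, -7, 0.81, 0, 0, 0.3, 0, 0, -8, 0.81, 0, 0, 0.3, 0, 0, -9, 0.81, 0, 0, 0.3, 0, 0, -9, 0.81, 0, 0, 0.3, 0, 0, -7, 0.81])

```text
time: 6.5
tool_pos: [0.5452, -0.1062, 0.0982]
tcp_rot: [-0.0, 0.946, 0.323, -0.0]
force: [-0.3, 4.0, -1.5]
finger_gap: 0.0162
grasp_force: 1.5
```

```bash
cat >> h.py <<'E'
def knob(arm):
    # orientation of the bar top from points near its top plane, outside the finger shadow
    o,Rt,c,Rm,oo=wrist(arm); P=cloud(c,Rm,oo); z=P[...,2]
    hsv=cv2.cvtColor(c["color"],cv2.COLOR_BGR2HSV)
    m=(cv2.inRange(hsv,(8,90,40),(32,255,255))>0)&(np.hypot(P[...,0]-.5447,P[...,1]+.1061)<.03)&(z>.085)&(z<.14)
    zt=np.percentile(P[m][:,2],80); t=P[m&(abs(z-zt)<.0025)][:,:2]
    e,v=np.linalg.eigh(np.cov(t.T)); a=np.degrees(np.arctan2(v[1,1],v[0,1]))%180
    print('top z',zt.round(4),'lift~',round((zt-.1123)*1000,1),'mm; bar yaw',a.round(1),'knob rad',np.radians((a+13.2+90)%180-90).round(3))
E
python3 - <<'E'
from h import *; from workcell import arm
knob(arm)
E
```

```text
t 6.5 tcp [ 0.5452 -0.1062  0.0982] yaw 37.74 zaxis [-0.001  0.    -1.   ] F [-0.3  4.  -1.5] M [ 0.59 -0.06 -0.01] gap 0.0162 gf 1.5 q [-0.29  0.04  1.98 -0.    1.13  0.62]
top z 0.1199 lift~ 7.6 mm; bar yaw 33.6 knob rad 0.816
```

drive_tool(moves=[0.05, -0.1, 0, 0, 0, -1, 0.81, 0.05, -0.1, 0, 0, 0, -2, 0.81, 0.05, -0.1, 0, 0, 0, -2.5, 0.81, 0.05, -0.1, 0, 0, 0, -3, 0.81, 0.05, -0.1, 0, 0, 0, -3.5, 0.81, 0.05, -0.1, 0, 0, 0, -4, 0.81, 0.05, -0.1, 0, 0, 0, -4.5, 0.81, 0.05, -0.1, 0, 0, 0, -5, 0.81, 0.05, -0.1, 0, 0, 0, -5.5, 0.81, 0.05, -0.1, 0, 0, 0, -3.5, 0.81])

```text
time: 7.8
tool_pos: [0.5455, -0.1052, 0.0985]
tcp_rot: [0.0, 0.936, 0.352, 0.0]
force: [0.2, -0.6, -1.2]
finger_gap: 0.0163
grasp_force: 0.0
```

Run:
```python
from h import *; from workcell import arm
knob(arm)
```

```text
t 7.8 tcp [ 0.5455 -0.1052  0.0985] yaw 41.19 zaxis [ 0.001 -0.    -1.   ] F [ 0.2 -0.6 -1.2] M [ 0.02  0.02 -0.02] gap 0.0163 gf 0.0 q [-0.29  0.04  1.98  0.    1.13  0.56]
top z 0.1199 lift~ 7.6 mm; bar yaw 36.4 knob rad 0.865
```

drive_tool(moves=[0, 0, 0, 0, 0, -1, 0.81, 0, 0, 0, 0, 0, -2, 0.81, 0, 0, 0, 0, 0, -2.5, 0.81, 0, 0, 0, 0, 0, -3, 0.81, 0, 0, 0, 0, 0, -3.5, 0.81, 0, 0, 0, 0, 0, -4, 0.81, 0, 0, 0, 0, 0, -4.5, 0.81, 0, 0, 0, 0, 0, -5, 0.81, 0, 0, 0, 0, 0, -5.5, 0.81, 0, 0, 0, 0, 0, -3.5, 0.81])

```text
time: 9.1
tool_pos: [0.5449, -0.1054, 0.0982]
tcp_rot: [0.0, 0.925, 0.38, -0.001]
force: [-0.2, 0.7, 0.2]
finger_gap: 0.0165
grasp_force: 0.0
```

Run:
```python
from h import *; from workcell import arm
knob(arm)
```

```text
t 9.1 tcp [ 0.5449 -0.1054  0.0982] yaw 44.71 zaxis [-0.001 -0.001 -1.   ] F [-0.2  0.7  0.2] M [ 0.01  0.   -0.02] gap 0.0165 gf 0.0 q [-0.29  0.04  1.98 -0.    1.13  0.5 ]
top z 0.1199 lift~ 7.6 mm; bar yaw 39.9 knob rad 0.927
```

drive_tool(moves=[0, 0, 0, 0, 0, -1, 0.81, 0, 0, 0, 0, 0, -2, 0.81, 0, 0, 0, 0, 0, -2.5, 0.81, 0, 0, 0, 0, 0, -3, 0.81, 0, 0, 0, 0, 0, -3.5, 0.81, 0, 0, 0, 0, 0, -4, 0.81, 0, 0, 0, 0, 0, -4.5, 0.81, 0, 0, 0, 0, 0, -5, 0.81, 0, 0, 0, 0, 0, -5.5, 0.81, 0, 0, 0, 0, 0, -3.5, 0.81])

```text
time: 10.4
tool_pos: [0.5455, -0.105, 0.0985]
tcp_rot: [0.0, 0.913, 0.408, 0.0]
force: [-0.3, -0.3, 0.7]
finger_gap: 0.0161
grasp_force: 0.2
```

Run:
```python
from h import *; from workcell import arm
knob(arm)
```

```text
t 10.4 tcp [ 0.5455 -0.105   0.0985] yaw 48.19 zaxis [ 0.001  0.    -1.   ] F [-0.3 -0.3  0.7] M [ 0.04  0.05 -0.02] gap 0.0161 gf 0.2 q [-0.29  0.04  1.98  0.    1.13  0.44]
top z 0.1198 lift~ 7.5 mm; bar yaw 43.5 knob rad 0.99
```

drive_tool(moves=[0, 0, 0, 0, 0, -1, 0.81, 0, 0, 0, 0, 0, -2, 0.81, 0, 0, 0, 0, 0, -2.5, 0.81, 0, 0, 0, 0, 0, -3, 0.81, 0, 0, 0, 0, 0, -3.5, 0.81, 0, 0, 0, 0, 0, -4, 0.81, 0, 0, 0, 0, 0, -4.5, 0.81, 0, 0, 0, 0, 0, -5, 0.81, 0, 0, 0, 0, 0, -5.5, 0.81, 0, 0, 0, 0, 0, -3.5, 0.81])

```text
time: 11.7
tool_pos: [0.5449, -0.1057, 0.0982]
tcp_rot: [0.0, 0.9, 0.436, -0.001]
force: [-1.0, 0.3, -0.6]
finger_gap: 0.0163
grasp_force: 0.4
```

Run:
```python
from h import *; from workcell import arm
knob(arm)
```

```text
t 11.7 tcp [ 0.5449 -0.1057  0.0982] yaw 51.7 zaxis [-0.001 -0.001 -1.   ] F [-1.   0.3 -0.6] M [ 0.02  0.08 -0.02] gap 0.0163 gf 0.4 q [-0.29  0.04  1.98 -0.    1.13  0.38]
top z 0.1187 lift~ 6.4 mm; bar yaw 47.8 knob rad 1.064
```

Run:
```python
from h import *; from workcell import arm
knob(arm);knob(arm)
```

```text
t 11.75 tcp [ 0.545  -0.1057  0.0983] yaw 51.64 zaxis [-0.001 -0.001 -1.   ] F [-1.3 -0.1 -1.3] M [0.14 0.15 0.02] gap 0.0164 gf 0.5 q [-0.29  0.04  1.98 -0.    1.13  0.38]
top z 0.1187 lift~ 6.4 mm; bar yaw 47.9 knob rad 1.066
t 11.8 tcp [ 0.545  -0.1057  0.0983] yaw 51.74 zaxis [-0.001 -0.001 -1.   ] F [-1.3  1.2 -0.8] M [ 0.06  0.18 -0.01] gap 0.0163 gf 0.5 q [-0.29  0.04  1.98 -0.    1.13  0.38]
top z 0.1187 lift~ 6.4 mm; bar yaw 47.8 knob rad 1.065
```

drive_tool(moves=[0, 0, 0, 0, 0, 0, 0.8, 0, 0, 0, 0, 0, 0, 0.79, 0, 0, 0, 0, 0, 0, 0.78, 0, 0, 0, 0, 0, 0, 0.77, 0, 0, 0, 0, 0, 0, 0.77, 0, 0, 0, 0, 0, 0, 0.77, 0, 0, 0, 0, 0, 0, 0.77, 0, 0, 0, 0, 0, 0, 0.77, 0, 0, 0, 0, 0, 0, 0.77, 0, 0, 0, 0, 0, 0, 0.77])

```text
time: 13.1
tool_pos: [0.5452, -0.1052, 0.0983]
tcp_rot: [-0.0, 0.9, 0.437, -0.0]
force: [-0.2, -0.0, -0.4]
finger_gap: 0.0197
grasp_force: 0.0
```

Run:
```python
from h import *; from workcell import arm
knob(arm); bar(arm,'w4')
```

```text
t 13.1 tcp [ 0.5452 -0.1052  0.0983] yaw 51.79 zaxis [-0.  0. -1.] F [-0.2 -0.  -0.4] M [-0.02  0.04 -0.03] gap 0.0197 gf 0.0 q [-0.29  0.04  1.98 -0.    1.13  0.38]
top z 0.1128 lift~ 0.5 mm; bar yaw 50.8 knob rad 1.117
t 13.15 tcp [ 0.5452 -0.1052  0.0983] yaw 51.79 zaxis [-0.  0. -1.] F [-0.1  0.5  0.6] M [ 0.01 -0.05 -0.01] gap 0.0199 gf 0.0 q [-0.29  0.04  1.98  0.    1.13  0.38]
brass 3426 z pct [0.1118 0.1128 0.1134]
2289 [ 0.5455 -0.1045  0.1124] ((544.2362670898438, -100.57734680175781), (44.07561111450195, 41.92292404174805), 18.867908477783203)
```

View pics/w4.png

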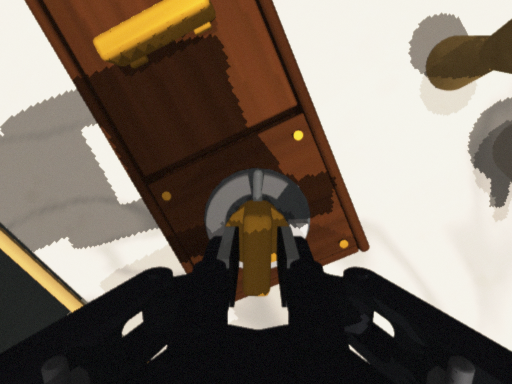

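The knob has dropped: its top went from 0.1198 to 0.1128, and the pin shows in a dark gap of the ring at (258,185). I'll clear off, move above the lid bar and check that it seated.

drive_tool(moves=[0, 0, 0, 0, 0, 0, 0.65, 0, 0, 0, 0, 0, 0, 0.6, 0, 0, -3, 0, 0, 0, 0.6, 0, 0, -6, 0, 0, 10, 0.5, 1.7, -0.8, -8, 0, 0, 20, 0.4, 3.5, -1.7, -8, 0, 0, 30, 0.4, 5.2, -2.5, -8, 0, 0, 40, 0.4, 7, -3.3, -8, 0, 0, 50, 0.4, 8.8, -4.2, -8, 0, 0, 60, 0.4, 10.6, -5, -8, 0, 0, 65, 0.4])

```text
time: 14.45
tool_pos: [0.5715, 0.0097, 0.1783]
tcp_rot: [-0.0, 0.993, -0.117, -0.0]
force: [-0.2, 1.0, -0.2]
finger_gap: 0.0512
grasp_force: 0.0
```

Run:
```python
from h import *; from workcell import arm
o,Rt,c,Rm,oo=wrist(arm); P=cloud(c,Rm,oo); z=P[...,2]; cv2.imwrite('pics/w5.png',c["color"])
def an(P,hsv,x,y,r,lo,hi,n):
    z=P[...,2]; m=(np.hypot(P[...,0]-x,P[...,1]-y)<r)&(z>lo)&(z<hi)&(cv2.inRange(hsv,(8,90,40),(32,255,255))>0)
    if m.sum()<20: print(n,m.sum()); return
    zt=np.percentile(P[m][:,2],80); t=P[m&(abs(z-zt)<.0025)]
    print(n,m.sum(),zt.round(4),t.mean(0).round(4),cv2.minAreaRect(t[:,:2].astype(np.float32)*1000))
h=lambda c:cv2.cvtColor(c["color"],cv2.COLOR_BGR2HSV)
an(P,h(c),.571,.009,.045,.07,.1,'lid'); an(P,h(c),.545,-.1055,.03,.085,.13,'knob now')
w=dict(np.load('w1.npz')); Q=cloud(w,w['Rm'],w['oo']); an(Q,h(w),.545,-.1055,.03,.085,.13,'knob w1');an(Q,h(w),.571,.009,.045,.07,.1,'lid w1')
for n in("scene","top"):
    a=dict(np.load(n+'.npz')); b=arm.read_camera(n)
    an(cloud(a),h(a),.545,-.1055,.03,.085,.13,n+' knob before'); an(cloud(b),h(b),.545,-.1055,.03,.085,.13,n+' knob after')
```

```text
t 14.45 tcp [0.5715 0.0097 0.1783] yaw -13.4 zaxis [-0.  0. -1.] F [-0.2  1.  -0.2] M [-0.04 -0.06  0.05] gap 0.0512 gf 0.0 q [-0.08 -0.01  1.88  0.    1.27  1.73]
lid 1014 0.0869 [0.5738 0.0102 0.0863] ((572.3584594726562, 10.357748985290527), (11.47236442565918, 58.93748474121094), 76.13833618164062)
knob now 2054 0.1126 [ 0.5453 -0.1052  0.1123] ((544.8692016601562, -105.58922576904297), (43.56019592285156, 13.806957244873047), 50.74419021606445)
knob w1 1459 0.1125 [ 0.5456 -0.1064  0.1123] ((544.8106079101562, -106.14405822753906), (13.60173511505127, 44.06320571899414), 77.1180419921875)
lid w1 1148 0.0867 [0.5735 0.0094 0.0863] ((572.8814086914062, 10.035619735717773), (11.767428398132324, 59.35088348388672), 76.62678527832031)
scene knob before 277 0.1116 [ 0.5411 -0.1043  0.1116] ((541.4776000976562, -104.70405578613281), (14.644084930419922, 41.93067169189453), 77.84481811523438)
scene knob after 283 0.1115 [ 0.5414 -0.1032  0.1115] ((540.8999633789062, -103.25381469726562), (40.77842330932617, 14.551145553588867), 50.64971923828125)
top knob before 153 0.1115 [ 0.5427 -0.1054  0.1109] ((542.99560546875, -105.57333374023438), (12.994010925292969, 42.05516052246094), 79.80310821533203)
top knob after 153 0.1118 [ 0.5422 -0.1057  0.1113] ((542.5133056640625, -105.11102294921875), (41.68952941894531, 12.622204780578613), 50.19674301147461)
```

View pics/w5.png

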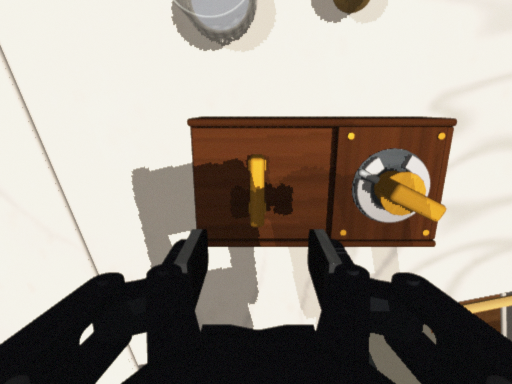

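Knob height matches the seated value (0.1126 now, 0.1125 at the start), and it reads about 1.12 rad, so it is seated. The lid bar is at (258,190) in the picture, with its centre at (0.572, 0.010). Next I straddle the bar.

drive_tool(moves=[0.1, -0.1, 4, 0, 0, 0, 0.5, 0.1, -0.1, 7, 0, 0, 0, 0.6, 0.1, -0.1, 9, 0, 0, 0, 0.6, 0.1, -0.1, 10.5, 0, 0, 0, 0.6, 0.1, -0.1, 11.1, 0, 0, 0, 0.65, 0.1, -0.1, 11.1, 0, 0, 0, 0.75, 0.1, -0.1, 11.1, 0, 0, 0, 0.8, 0.1, -0.1, 11.1, 0, 0, 0, 0.82, 0.1, -0.1, 11.1, 0, 0, 0, 0.82, 0.1, -0.1, 11.1, 0, 0, 0, 0.82])

```text
time: 15.85
tool_pos: [0.5728, 0.0098, 0.0675]
tcp_rot: [-0.0, 0.993, -0.115, 0.0]
force: [-0.0, 0.1, -0.6]
finger_gap: 0.0153
grasp_force: 0.0
```

Run:
```python
from h import *; from workcell import arm
st(arm)
```

```text
t 15.85 tcp [0.5728 0.0098 0.0675] yaw -13.21 zaxis [ 0. -0. -1.] F [-0.   0.1 -0.6] M [ 0.   -0.    0.04] gap 0.0153 gf 0.0 q [-0.08  0.11  1.95  0.    1.07  1.72]
```

drive_tool(moves=[0, -0.4, 0, 0, 0, 0, 0.82, 0, -1.2, 0, 0, 0, 0, 0.82, 0, -2.2, 0, 0, 0, 0, 0.82, 0, -3.2, 0, 0, 0, 0, 0.82, 0, -4.2, 0, 0, 0, 0, 0.82, 0, -5.2, 0, 0, 0, 0, 0.82, 0, -6.2, 0, 0, 0, 0, 0.82, 0, -7, 0, 0, 0, 0, 0.82, 0, -7.5, 0, 0, 0, 0, 0.82, 0, -7.8, 0, 0, 0, 0, 0.82])

```text
time: 17.1
tool_pos: [0.5906, 0.086, 0.0673]
tcp_rot: [-0.0, 0.993, -0.115, -0.0]
force: [0.2, -2.5, 0.6]
finger_gap: 0.0151
grasp_force: 0.8
```

drive_tool(moves=[0, -0.05, 0, 0, 0, 0, 0.82, 0, -0.1, 0, 0, 0, 0, 0.82, 0, -0.15, 0, 0, 0, 0, 0.82, 0, -0.2, 0, 0, 0, 0, 0.82, 0, -0.25, 0, 0, 0, 0, 0.82, 0, -0.3, 0, 0, 0, 0, 0.82, 0, -0.35, 0, 0, 0, 0, 0.82, 0, -0.4, 0, 0, 0, 0, 0.82, 0, -0.4, 0, 0, 0, 0, 0.82, 0, -0.4, 0, 0, 0, 0, 0.82])

```text
time: 18.35
tool_pos: [0.5914, 0.0896, 0.0673]
tcp_rot: [-0.0, 0.993, -0.115, -0.0]
force: [0.6, -1.3, 0.5]
finger_gap: 0.0155
grasp_force: 0.7
```

Run:
```python
from h import *; from workcell import arm
st(arm)
```

```text
t 18.35 tcp [0.5914 0.0896 0.0673] yaw -13.21 zaxis [-0.  0. -1.] F [ 0.6 -1.3  0.5] M [-0.24  0.11 -0.08] gap 0.0155 gf 0.7 q [0.06 0.17 1.9  0.   1.08 1.86]
```

drive_tool(moves=[0, -0.05, 0, 0, 0, 0, 0.82, 0, -0.1, 0, 0, 0, 0, 0.82, 0, -0.1, 0, 0, 0, 0, 0.82, 0, -0.15, 0, 0, 0, 0, 0.82, 0, -0.2, 0, 0, 0, 0, 0.82, 0, -0.2, 0, 0, 0, 0, 0.82, 0, -0.25, 0, 0, 0, 0, 0.82, 0, -0.3, 0, 0, 0, 0, 0.82, 0, -0.3, 0, 0, 0, 0, 0.82, 0, -0.3, 0, 0, 0, 0, 0.82])

```text
time: 19.6
tool_pos: [0.5914, 0.0899, 0.0672]
tcp_rot: [0.003, 0.993, -0.115, -0.001]
force: [-2.8, -11.9, 3.5]
finger_gap: 0.0156
grasp_force: 6.0
```

Run:
```python
from h import *; from workcell import arm
st(arm)
```

```text
t 19.6 tcp [0.5914 0.0899 0.0672] yaw -13.19 zaxis [-0.002 -0.005 -1.   ] F [ -2.8 -11.9   3.5] M [-1.89  0.57 -0.04] gap 0.0156 gf 6.0 q [ 0.06  0.17  1.89 -0.01  1.08  1.87]
```

The lid is at its stop, with a 12 N push and no further motion. Back off within the slack, open and retreat.

drive_tool(moves=[0, 0.3, 0, 0, 0, 0, 0.82, 0, 0.4, 0, 0, 0, 0, 0.8, 0, 0.4, 0, 0, 0, 0, 0.7, 0, 0.4, 0, 0, 0, 0, 0.6, 0, 0.4, 0, 0, 0, 0, 0.5, 0, 0.4, -1, 0, 0, 0, 0.5, 0, 0.4, -3, 0, 0, 0, 0.5, 0, 0.4, -6, 0, 0, 0, 0.5, 0, 0.4, -10, 0, 0, 0, 0.5, 0, 0.4, -14, 0, 0, 0, 0.5])

```text
time: 20.85
tool_pos: [0.5914, 0.0886, 0.2105]
tcp_rot: [-0.0, 0.993, -0.115, 0.001]
force: [1.6, -0.3, -0.2]
finger_gap: 0.0426
grasp_force: 0.0
```

Run:
```python
from h import *; from workcell import arm
o,Rt,c,Rm,oo=wrist(arm); P=cloud(c,Rm,oo); z=P[...,2]
def an(P,hsv,x,y,r,lo,hi,n):
    z=P[...,2]; m=(np.hypot(P[...,0]-x,P[...,1]-y)<r)&(z>lo)&(z<hi)&(cv2.inRange(hsv,(8,90,40),(32,255,255))>0)
    if m.sum()<20: print(n,m.sum()); return
    zt=np.percentile(P[m][:,2],80); t=P[m&(abs(z-zt)<.0025)]
    r=cv2.minAreaRect(t[:,:2].astype(np.float32)*1000); print(n,m.sum(),zt.round(4),r)
    return np.array(r[0])
h=lambda c:cv2.cvtColor(c["color"],cv2.COLOR_BGR2HSV)
p=an(P,h(c),.5905,.089,.045,.07,.1,'lid wrist'); print('travel',(p-[572.6,10.2])@[.228,.974])
for n in("scene","top"):
    a=dict(np.load(n+'.npz')); b=arm.read_camera(n); cv2.imwrite(f'pics/{n}1.png',b["color"])
    an(cloud(b),h(b),.545,-.1055,.03,.085,.13,n+' knob')
    p=an(cloud(a),h(a),.572,.0102,.045,.075,.1,n+' lid0'); q=an(cloud(b),h(b),.5905,.089,.045,.075,.1,n+' lid1')
    if p is not None and q is not None: print('travel',(q-p)@[.228,.974])
```

```text
t 20.85 tcp [0.5914 0.0886 0.2105] yaw -13.21 zaxis [ 0.002  0.    -1.   ] F [ 1.6 -0.3 -0.2] M [-0.02  0.02 -0.07] gap 0.0426 gf 0.0 q [ 0.06  0.02  1.79 -0.    1.32  1.86]
lid wrist 796 0.087 ((591.6211547851562, 88.4831771850586), (11.093728065490723, 58.47587203979492), 77.07210540771484)
travel 80.58463786926268
scene knob 287 0.1112 ((541.8006591796875, -103.9029541015625), (41.69074249267578, 14.374961853027344), 52.05305480957031)
scene lid0 207 0.0863 ((569.0996704101562, 11.591156005859375), (12.413228034973145, 58.991695404052734), 75.30574035644531)
scene lid1 218 0.0864 ((588.0443725585938, 89.57884979248047), (12.478117942810059, 59.21798324584961), 77.81948852539062)
travel 80.27940583801269
top knob 152 0.1113 ((542.6306762695312, -105.41092681884766), (41.322662353515625, 13.220974922180176), 49.932220458984375)
top lid0 122 0.0859 ((571.4351806640625, 10.465362548828125), (11.527032852172852, 56.72117233276367), 76.75200653076172)
top lid1 60 0.0862 ((588.3300170898438, 88.15123748779297), (10.479216575622559, 56.62229919433594), 75.52449798583984)
travel 79.51806489562988
```

View pics/scene1.png

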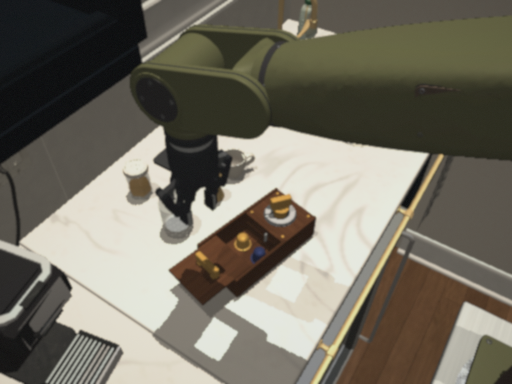

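The lid is fully open, about 80 mm in all three views. The open caddy shows around (245,250) and the knob stands seated at (281,207). The cup, tumbler and jigger are in place and the gripper is clear of everything.

```bash
python3 -c "
from workcell import arm
print(arm.close_job())"
```

```text
the job is handed in; nothing more can be done
None
```

The caddy is unlocked and the job is handed in: the knob is seated in the narrow notch at about 1.12 rad, the lid was then slid to its stop (about 80 mm), and the cup, tumbler and jigger were not touched, all in about 21 s.

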